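Roll the sample tube onto the reader line

TASK

Roll the amber tube with the blue cap along the tray by pushing its upper side with a fingertip, until it lies still along the blue line, centred on it, with its base facing the code reader. Do it gently and let it really roll rather than slide: do not grip it, lift it or stand it up, and leave the tube with the orange cap, the bottles and the jar where they are.

Things in the scene. Friction and masses are not known exactly. Their poses are not given: they have to be found in the camera images.
- tray: Fixed white tray on the bench, 200 mm along its x by 340 mm along its y. Origin at the centre of its underside; flat top face 8 mm above it. Both y ends have a rim 6 mm thick, 6 mm above the top face; the x sides have none. Its x axis runs along the blue line towards the reader, its y axis across the line.
- line (a point): Middle of the blue line, on the tray's top face at its centre; axes as the tray's. The painted line is flat, 16 mm wide, 190 mm long along x. Nothing stops a tube at the line.
- amber_tube: Amber tube with a flush blue cap lying on the tray: cylinder 30 mm across, 110 mm long, about 60 g. Origin on its axis at mid-length, 15 mm above the tray; x axis along it from cap to base. Starts 75 to 115 mm to either side of the line, nearly parallel, base to the reader side. Smooth (friction about 0.3), slight rolling drag: pushed at 30 mm/s it rests within a few mm when the push stops.
- clear_tube: Whitish clear tube with an orange cap, same size, axes and origin as the amber one; lies 75 to 115 mm from the line on the other side. To be left alone.
- amber_bottle: Standing amber bottle, 64 mm in diameter, 150 mm tall, origin at the centre of its underside, on the bench beside the tray's left end. To be left alone.
- white_bottle: Standing white plastic bottle, 68 mm in diameter, 140 mm tall, origin at the centre of its underside, on the bench beside the tray's right end. To be left alone.
- jar: Small standing jar with a green cap, 48 mm in diameter, 55 mm tall, origin at the centre of its underside, on the bench to the left of the tray, nearer the robot than the amber bottle. To be left alone.
- amber_tube_base (a point): Centre of the amber tube's flat base end (black code square), 55 mm from its origin along its x axis.
- reader (a point): Middle of the top of the grey code reader, a block fixed to the tray at the far end of the line: 55 mm along the tray's x, 80 mm along y, 45 mm high above the bench.
Mind the look-alikes: they are no part of the job. Leave any green, turquoise or yellow look-alike of the amber_tube alone.

How it is judged:
By the outcome, as a careful person would: the job done as asked, in the order asked, and still so for the second after the job is handed in, with the robot touching nothing.
It also fails if it takes over 54 s, if anything falls off the work surface, if the arm or the gripper's body presses on something with over 40 N, if the wrist force passes 120 N, or if a joint passes its speed limit or range.

ROBOT

A 6-joint arm with a two-finger parallel gripper is mounted at the origin on the work surface. World frame = base frame: x ahead of the robot, y to its left, z up, the work surface at z = 0. Lengths are in m, angles in rad, forces in N, time in s.
With the tool pointing down it reaches from about 0.3 to 0.875 m from the base axis. Payload 4.2 kg.
Tool frame: the origin (TCP) lies at the very end of the fingers, on their centre line; the grasp point (between the pads) lies 19 mm behind it (r.pinch_z is the distance from the TCP to the grasp point, in m); z points along the fingers, y is the line along which they close (so a half turn about z gives the same grasp; the last joint's range is limited). The gripper opens to 85 mm and grips with 20 to 120 N. Pads are 22 mm wide; open, the fingers measure 114 mm over their backs; the gripper's body (76 mm by 85 mm) begins 54 mm behind the grasp point. The pads swing forward as they close: fully open they stand 13 mm farther back than shut.
Start: joints at [1.178, 0.32, 1.565, -0, 1.257, -0.02], TCP at [0.209, 0.536, 0.231] pointing down, gripper open.
Joint ranges: [-3.11, 3.11], [-0.84, 2.01], [0.21, 2.61], [-1.34, 4.49], [0.05, 2.63], [-2.56, 2.56]. Speed limits (rad/s): [2.57, 2.57, 3.14, 3.14, 3.14, 3.14].

INTERFACE

Orientations are given as [roll, pitch, yaw] about the fixed x, y, z axes, in that order (R = Rz(yaw) Ry(pitch) Rx(roll)).
In Python, from rig import r gives the robot as it stands.
- The arm moves only by the tool jog_arm, never from a script. Its argument "rows" is text: rows parted by semicolons, each of 5 numbers parted by spaces: the gripper command: -1 is fully open, 1 is shut, values between are in proportion, then the shift along the tool's x, y, z in cm, then the turn about the tool's z in rad. A call has 1 to 8 rows; each row shifts and turns the commanded pose from where the row before left it, along the tool's axes as they then stand; what a row does not reach is not made up. A row lasts 1/12 s, in which the tool goes at most 41.7 mm and 7.16 degrees, less where a joint would pass 70% of its speed; a pose out of reach is approached as far as the arm can. A call is refused whole if a number of a shift passes 4.17 or a number of a turn 0.125, either way. A call with a gripper value outside its range is refused whole. The fingers move at their own pace and stop on an object; "squeeze" is the grip in N (left out, the last holds). Time passes only in rows, so rows that do not move let the fingers close. It gives the time, the measured TCP pose, the force, the opening and the grip force at its end, in the units of the state.
- r.read_state(): the state, without advancing time (a new reading comes with each control period).
- r.capture(name): name is "scene" or "top" or "wrist"; returns the picture (420x560x3 uint8, blue, green, red); there is no depth.
- r.camera_info(name): a dict with "mtx" (3x3 intrinsics, pixels), "T" (4x4, takes a point from camera to world coordinates); the wrist camera has in their place "T_tool_cam" (4x4, takes a point from camera to tool coordinates, whose origin is the TCP and whose axes are the flange's). Camera axes: x right, y down, z forward; pixel columns grow to the right and rows downward; lengths in m; the calibration is good to about 2 mm. A picture is of the moment at which its call begins: read the wrist's pose just before it. camera_info takes no time and is no camera call.
- r.job_done(): hands the job in; it is judged then, once.
Trained networks look in the newest picture that a camera, given by its name, has taken for a name from the list of things; names that differ only in an ending like _2 or _b are one class to them, and where a whole thing is asked for, a point or a joint stands for the part that bears it (a point fixed in the world has none). Each returns a list of dicts, best first, with "conf" (0 to 1); they miss things now and then, are a little off and sometimes report something else, mostly with a low value. They report only what shows in the picture. A call takes as long as a camera call. They do not tell look-alikes from the thing itself.
- r.masks_of(query, camera): "pixels" (420x560 bool, what is visible of it).
- r.pinpoint(query, camera): "centre" ([x, y, z] in m, in world coordinates, good to about 4 mm: a listed point, or the origin of a listed thing).
The state is a dict: "time": time; "joints": joint angles; "joint_vel": joint speeds; "joint_torque": joint torques, N m; "tool_pos": TCP position; "eef_rot": TCP orientation; "force": force on the tool from outside, world axes, zero at the start; "ft_torque": the same for the moment, N m; "finger_gap": finger opening in m; "gripper_force": force on a finger pad.
Only numpy, scipy, OpenCV 4.12 (cv2) and the standard library are available. Lean on these libraries where they do the work, as an engineer would, in place of code of your own. Each camera call takes 0.05 s, during which the arm holds its last target. There are 200 camera calls.

## Working session

There is one attempt and no reset: what is moved stays moved. The work goes in short steps, Python scripts to look and compute and a tool call to move; the robot and the scene stay as the last step left them, time stands still between calls to the robot, and variables do not carry over. Pictures are saved under pics/ and viewed, at most 10 in all, crops included, and the job is handed in when it is done.

Besides the shell and the picture viewer there is one more tool, called after "Emit:" as name(argument=value, ...) on one line, values as JSON. jog_arm: Moves the arm, as the interface text tells. Its arguments: {"type":"object","properties":{"rows":{"type":"string"},"squeeze":{"type":"number"}},"required":["rows"]}

```bash
mkdir -p pics; ls
python3 - <<'E'
from rig import r
import cv2,numpy as np
np.set_printoptions(precision=4,suppress=True)
for c in ["top","scene"]:
    cv2.imwrite(f"pics/{c}0.png",r.capture(c)); i=r.camera_info(c); print(c,i)
    if c=="top":
        for q in ["tray","line","amber_tube","clear_tube","amber_tube_base","reader"]:
            print(q,[(np.round(d["centre"],4),round(d["conf"],2)) for d in r.pinpoint(q,c)])
print(r.read_state())
E
```

```text
pics
top {'mtx': array([[447.4054,   0.    , 274.2437],
       [  0.    , 447.4054, 213.7475],
       [  0.    ,   0.    ,   1.    ]]), 'T': array([[ 0.0115, -0.9873,  0.1582,  0.3692],
       [-0.9999, -0.01  ,  0.0104, -0.0099],
       [-0.0087, -0.1583, -0.9873,  1.363 ],
       [ 0.    ,  0.    ,  0.    ,  1.    ]])}
tray [(array([ 0.5756, -0.0363, -0.0002]), 0.93)]
line [(array([ 0.5741, -0.0341,  0.0048]), 0.81)]
amber_tube [(array([ 0.5685, -0.1232,  0.0211]), 0.85), (array([ 0.3591, -0.0867,  0.0112]), 0.85), (array([ 0.6489, -0.3087,  0.0144]), 0.7), (array([ 0.787 , -0.1646,  0.0154]), 0.69)]
clear_tube [(array([0.5774, 0.0616, 0.0248]), 0.83)]
amber_tube_base [(array([ 0.7065, -0.2917,  0.0152]), 0.79), (array([ 0.8408, -0.1587,  0.0138]), 0.76), (array([ 0.627 , -0.125 ,  0.0237]), 0.75), (array([ 0.4065, -0.104 ,  0.0135]), 0.54)]
reader [(array([ 0.7028, -0.0387,  0.0434]), 0.73)]
scene {'mtx': array([[445.8432,   0.    , 285.929 ],
       [  0.    , 445.8432, 208.9619],
       [  0.    ,   0.    ,   1.    ]]), 'T': array([[-0.4147,  0.4989, -0.761 ,  1.3577],
       [ 0.9099,  0.2323, -0.3436,  0.3498],
       [ 0.0053, -0.8349, -0.5503,  0.6316],
       [ 0.    ,  0.    ,  0.    ,  1.    ]])}
{'time': 0.4, 'joints': array([ 1.178 ,  0.3197,  1.5646,  0.    ,  1.2574, -0.02  ]), 'joint_vel': array([-0.0002, -0.0006, -0.0009,  0.0009, -0.0029,  0.0008]), 'joint_torque': array([ -0.0005, -41.4941, -23.41  ,   0.0001,   0.0022,  -0.    ]), 'tool_pos': array([0.2094, 0.5355, 0.2312]), 'eef_rot': array([-3.1414, -0.    ,  2.7688]), 'force': array([-0.1319,  0.5002,  0.549 ]), 'ft_torque': array([ 0.0198, -0.0025,  0.0365]), 'gripper_force': 0.0, 'finger_gap': 0.08552497952026832}
```

View pics/top0.png

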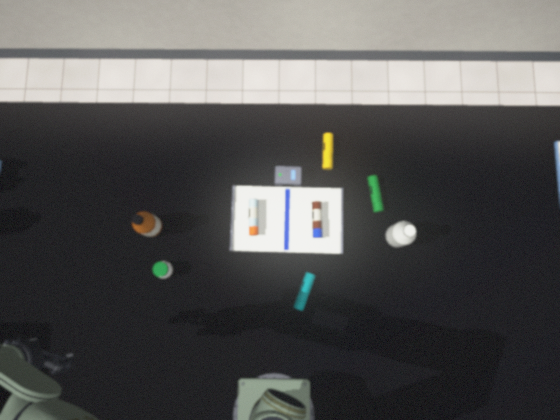

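View pics/scene0.png

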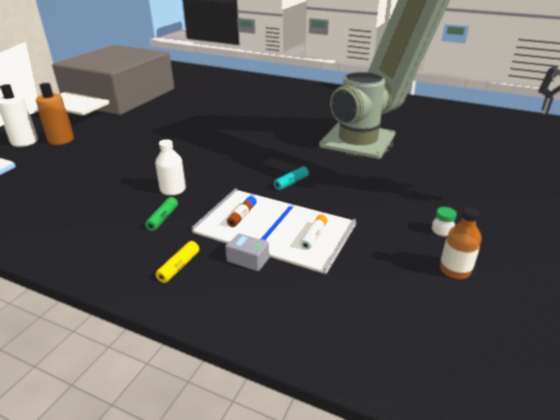

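The top view shows the amber tube with its blue cap at about (317,219), to the right of the blue line at (287,219). The clear tube is at (253,217), and the look-alikes are off the tray. The amber tube needs to roll about 9 cm in +y.

```bash
cat > h.py <<'E'
from rig import r
import cv2,numpy as np
np.set_printoptions(precision=4,suppress=True)
def cam(c):
    i=r.camera_info(c)
    if "T" in i: return i["mtx"],i["T"]
    s=r.read_state(); T=np.eye(4)
    a,b,g=s["eef_rot"]; R=lambda v:cv2.Rodrigues(np.array(v,float))[0]
    T[:3,:3]=R([0,0,g])@R([0,b,0])@R([a,0,0]); T[:3,3]=s["tool_pos"]
    return i["mtx"],T@i["T_tool_cam"]
def toworld(px,z,K,T):
    px=np.atleast_2d(px).astype(float)
    d=np.c_[px,np.ones(len(px))]@np.linalg.inv(K).T@T[:3,:3].T
    o=T[:3,3]; return o+d*((z-o[2])/d[:,2])[:,None]
def rect(mask,z,K,T):
    # min-area rectangle of the mask on plane z: centre, long-axis angle, sizes
    p=toworld(np.argwhere(mask)[:,::-1],z,K,T)[:,:2]
    c,wh,a=cv2.minAreaRect((p*1000).astype(np.float32)); a=a if wh[0]>wh[1] else a+90
    m=p.mean(0); u=np.linalg.svd(p-m,full_matrices=False)[2][0]
    ang=np.degrees(np.arctan2(u[1],u[0])); ang=(ang+90)%180-90
    return m,round(ang,2),np.array(c)/1000,np.array(wh)
def measure(c,show=None):
    K,T=cam(c); im=r.capture(c)
    if show: cv2.imwrite(show,im)
    for q,z in [("amber_tube",.023),("line",.008),("clear_tube",.023),("tray",.008)]:
        for d in r.masks_of(q,c):
            if d["pixels"].sum()>20: print(q,round(d["conf"],2),rect(d["pixels"],z,K,T))
    b=im.astype(int); bl=(b[...,0]>110)&(b[...,0]-b[...,2]>70)&(b[...,0]-b[...,1]>50)
    n,l,s,_=cv2.connectedComponentsWithStats(bl.astype(np.uint8))
    for k in range(1,n):
        if s[k,4]>15: print("blue",s[k],rect(l==k,.008,K,T))
    return im
E
python3 - <<'E'
from h import *
measure("top"); i=r.camera_info("wrist"); print(i)
E
```

```text
amber_tube 0.73 (array([ 0.5692, -0.125 ]), np.float64(0.21), array([ 0.5695, -0.1253]), array([ 30.3767, 110.3587]))
amber_tube 0.65 (array([ 0.7801, -0.159 ]), np.float64(-0.1), array([ 0.7829, -0.16  ]), array([ 30.8268, 115.7739]))
amber_tube 0.65 (array([ 0.3563, -0.087 ]), np.float64(-20.84), array([ 0.3558, -0.0862]), array([ 31.6608, 107.978 ]))
amber_tube 0.58 (array([ 0.6511, -0.3031]), np.float64(8.93), array([ 0.6514, -0.3031]), array([113.3961,  30.5415]))
amber_tube 0.57 (array([0.5756, 0.0671]), np.float64(1.12), array([0.5767, 0.0672]), array([110.5761,  27.4581]))
line 0.89 (array([ 0.5808, -0.035 ]), np.float64(89.41), array([ 0.6051, -0.0339]), array([339.799 , 267.0604]))
clear_tube 0.69 (array([0.5771, 0.0665]), np.float64(0.08), array([0.5768, 0.0655]), array([110.6269,  30.4746]))
tray 0.91 (array([ 0.5812, -0.0348]), np.float64(88.45), array([ 0.6036, -0.0333]), array([267.978 , 342.8369]))
blue [284 189   6  61 239] (array([ 0.5702, -0.0335]), np.float64(-0.99), array([ 0.5714, -0.0334]), array([ 12.2101, 185.8577]))
blue [313 229   9   8  64] (array([ 0.5296, -0.1253]), np.float64(-57.69), array([ 0.5298, -0.1263]), array([21.4398, 24.4463]))
{'mtx': array([[300.2843,   0.    , 280.8169],
       [  0.    , 300.2843, 210.7433],
       [  0.    ,   0.    ,   1.    ]]), 'T_tool_cam': array([[-0.0003, -0.9448, -0.3276,  0.0837],
       [ 1.    , -0.0003, -0.0001,  0.    ],
       [-0.    , -0.3276,  0.9448, -0.1414],
       [ 0.    ,  0.    ,  0.    ,  1.    ]])}
```

Emit:
jog_arm(rows="1 3.5 2 -1 0; 1 3.5 2 0 0; 1 3.5 2 0 0; 1 0 0 0 0")

```text
time: 0.98
tool_pos: [0.1291, 0.6344, 0.2406]
eef_rot: [3.139, -0.004, 2.773]
force: [1.1, -0.4, -0.4]
finger_gap: 0.0388
gripper_force: 0.0
```

```bash
cat >> h.py <<'E'
def plan(target,n,yaw=None,g=1):
    s=r.read_state(); p=s["tool_pos"]; y0=s["eef_rot"][2]; y1=y0 if yaw is None else yaw
    d=(np.array(target)-p)/n*100; t=(y0-y1)/n
    for k in range(n):
        y=y0-t*k; c,sn=np.cos(y),np.sin(y)
        print(f"{g} {d[0]*c+d[1]*sn:.2f} {d[0]*sn-d[1]*c:.2f} {-d[2]:.2f} {t:.3f};",end="\n" if k%8==7 else " ")
    print()
E
python3 -c "
from h import *
plan([.575,-.19,.23],24,1.56)"
```

```text
1 -2.97 -2.54 0.04 0.051; 1 -3.09 -2.38 0.04 0.051; 1 -3.21 -2.22 0.04 0.051; 1 -3.32 -2.06 0.04 0.051; 1 -3.42 -1.89 0.04 0.051; 1 -3.51 -1.71 0.04 0.051; 1 -3.59 -1.53 0.04 0.051; 1 -3.66 -1.35 0.04 0.051;
1 -3.73 -1.16 0.04 0.051; 1 -3.78 -0.97 0.04 0.051; 1 -3.83 -0.78 0.04 0.051; 1 -3.86 -0.59 0.04 0.051; 1 -3.89 -0.39 0.04 0.051; 1 -3.90 -0.19 0.04 0.051; 1 -3.91 0.00 0.04 0.051; 1 -3.90 0.20 0.04 0.051;
1 -3.88 0.40 0.04 0.051; 1 -3.86 0.59 0.04 0.051; 1 -3.82 0.79 0.04 0.051; 1 -3.78 0.98 0.04 0.051; 1 -3.73 1.17 0.04 0.051; 1 -3.66 1.36 0.04 0.051; 1 -3.59 1.54 0.04 0.051; 1 -3.51 1.72 0.04 0.051;
```

Emit:
jog_arm(rows="1 -3 -2.5 0 0.05; 1 -3.1 -2.4 0 0.05; 1 -3.2 -2.2 0 0.05; 1 -3.3 -2.1 0 0.05; 1 -3.4 -1.9 0 0.05; 1 -3.5 -1.7 0 0.05; 1 -3.6 -1.5 0 0.05; 1 -3.7 -1.3 0 0.05")

```text
time: 1.65
tool_pos: [0.2825, 0.3531, 0.2414]
eef_rot: [3.141, 0.0, 2.367]
force: [0.2, -0.4, 0.6]
finger_gap: -0.0002
gripper_force: 0.0
```

Emit:
jog_arm(rows="1 -3.7 -1.2 0 0.05; 1 -3.8 -1 0 0.05; 1 -3.8 -0.8 0 0.05; 1 -3.9 -0.6 0 0.05; 1 -3.9 -0.4 0 0.05; 1 -3.9 -0.2 0 0.05; 1 -3.9 0 0 0.05; 1 -3.9 0.2 0 0.05")

```text
time: 2.32
tool_pos: [0.4307, 0.0775, 0.2416]
eef_rot: [3.141, 0.0, 1.966]
force: [-0.2, 0.6, -0.4]
finger_gap: -0.0
gripper_force: 0.0
```

Emit:
jog_arm(rows="1 -3.9 0.4 0 0.05; 1 -3.9 0.6 0 0.05; 1 -3.8 0.8 0 0.05; 1 -3.8 1 0 0.05; 1 -3.7 1.2 0 0.05; 1 -3.7 1.4 0 0.05; 1 -3.6 1.5 0 0.06; 1 0 0 0 0")

```text
time: 2.98
tool_pos: [0.5654, -0.1666, 0.2404]
eef_rot: [3.14, 0.003, 1.603]
force: [0.9, -0.5, 0.6]
finger_gap: -0.0001
gripper_force: 0.0
```

Emit:
jog_arm(rows="1 0 0 0 0; 1 0 0 0 0; 1 0 0 0 0")

```text
time: 3.23
tool_pos: [0.562, -0.1595, 0.2413]
eef_rot: [-3.141, -0.001, 1.61]
force: [-1.0, 1.0, 1.1]
finger_gap: -0.0003
gripper_force: 0.0
```

```bash
python3 -c "
from h import *
measure('wrist','pics/w1.png'); print(r.read_state()['tool_pos'],r.read_state()['eef_rot'])"
```

```text
amber_tube 0.84 (array([ 0.3573, -0.086 ]), np.float64(-19.49), array([ 0.358 , -0.0867]), array([ 30.5818, 120.2812]))
amber_tube 0.84 (array([ 0.6576, -0.2983]), np.float64(8.86), array([ 0.6573, -0.2985]), array([97.4626, 34.862 ]))
amber_tube 0.83 (array([ 0.57  , -0.1244]), np.float64(2.06), array([ 0.5699, -0.1245]), array([112.2019,  30.4976]))
amber_tube 0.66 (array([ 0.7814, -0.1581]), np.float64(-1.68), array([ 0.7823, -0.1583]), array([ 30.0726, 123.2466]))
line 0.63 (array([ 0.5908, -0.0642]), np.float64(29.24), array([ 0.6076, -0.0844]), array([243.5839, 273.9032]))
tray 0.87 (array([ 0.591 , -0.0643]), np.float64(29.17), array([ 0.6078, -0.0848]), array([244.8504, 273.3387]))
blue [ 211   57  167   25 2449] (array([ 0.5721, -0.0347]), np.float64(-0.97), array([ 0.5728, -0.0347]), array([ 15.2517, 188.1911]))
blue [241 139  23  24 536] (array([ 0.5261, -0.1276]), np.float64(80.72), array([ 0.5258, -0.1279]), array([27.6517, 28.1057]))
[ 0.5625 -0.1597  0.2417] [3.1411 0.0001 1.6101]
```

View pics/w1.png

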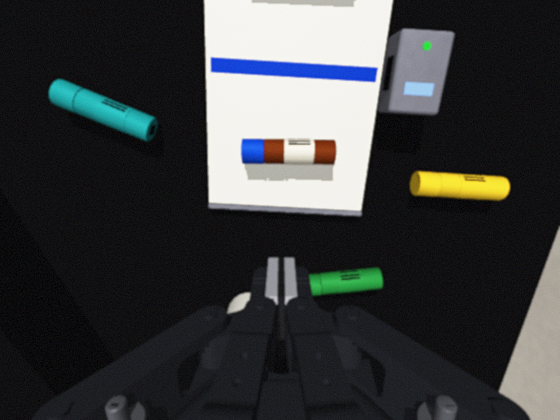

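The wrist view shows the line at rows 65–74, with the amber tube at (289,151), about 3° off parallel. The fingertips are behind the tube, clear of the rim. I'll lower behind the tube, slightly towards the cap.

Emit:
jog_arm(rows="1 -1 0 3.5 0.055; 1 0 0 3.5 0; 1 0 0 3.5 0; 1 0 0 3.5 0; 1 0 0 3 0; 1 0 0 2 0; 1 0 0 1 0; 1 0 0 0 0")

```text
time: 4.15
tool_pos: [0.5617, -0.1698, 0.0393]
eef_rot: [-3.137, -0.001, 1.554]
force: [-0.2, 0.4, -0.7]
finger_gap: -0.0001
gripper_force: 0.0
```

Emit:
jog_arm(rows="1 0 0 0 0; 1 0 0 0 0; 1 0 0 0 0")

```text
time: 4.4
tool_pos: [0.5644, -0.1709, 0.0431]
eef_rot: [3.138, 0.001, 1.554]
force: [-0.1, -0.4, 0.2]
finger_gap: -0.0002
gripper_force: 0.0
```

```bash
python3 -c "
from h import *
measure('wrist','pics/w2.png'); print(r.read_state()['tool_pos'],r.read_state()['eef_rot'])"
```

```text
amber_tube 0.91 (array([ 0.4215, -0.1039]), np.float64(68.48), array([ 0.4218, -0.1057]), array([25.3536,  8.0603]))
amber_tube 0.74 (array([ 0.7204, -0.1552]), np.float64(-67.59), array([ 0.7199, -0.157 ]), array([15.14  , 32.0721]))
amber_tube 0.57 (array([ 0.5699, -0.1244]), np.float64(1.59), array([ 0.5697, -0.1247]), array([118.8631,  31.9963]))
line 0.71 (array([ 0.5795, -0.1005]), np.float64(10.0), array([ 0.5932, -0.1219]), array([171.158 , 247.6405]))
tray 0.61 (array([ 0.5795, -0.1006]), np.float64(10.07), array([ 0.5932, -0.1224]), array([171.1867, 248.3063]))
tray 0.22 (array([ 0.5701, -0.1279]), np.float64(1.64), array([ 0.57 , -0.128]), array([129.8711,  34.0585]))
blue [ 102    0  377   15 5621] (array([ 0.5721, -0.0394]), np.float64(-0.92), array([ 0.5723, -0.0394]), array([  6.05  , 188.6262]))
blue [ 181  156   54   54 2582] (array([ 0.5217, -0.1292]), np.float64(65.7), array([ 0.5215, -0.1295]), array([32.731 , 31.6445]))
[ 0.5634 -0.1707  0.042 ] [3.1404 0.0003 1.5538]
```

View pics/w2.png

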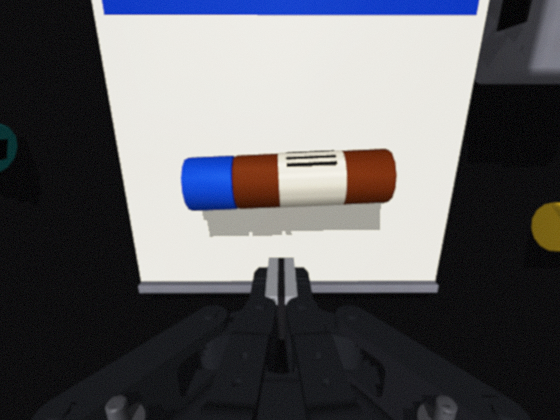

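Emit:
jog_arm(rows="1 0.7 -0.7 0.5 0; 1 0.7 -0.8 0.6 0; 1 0 0 0 0; 1 0 0 0 0; 1 0.1 0 0 0; 1 0.1 0 0 0; 1 0.15 0 0 0; 1 0.15 0 0 0")

```text
time: 5.32
tool_pos: [0.5489, -0.1515, 0.0305]
eef_rot: [3.141, 0.0, 1.554]
force: [0.4, -0.4, -0.4]
finger_gap: 0.0001
gripper_force: 0.0
```

Emit:
jog_arm(rows="1 0.2 0 0 0; 1 0.2 0 0 0; 1 0.25 0 0 0; 1 0.25 0 0 0; 1 0.25 0 0 0; 1 0.25 0 0 0; 1 0.1 0 0 0; 1 0 0 0 0")

```text
time: 5.98
tool_pos: [0.5492, -0.1377, 0.0325]
eef_rot: [3.14, 0.003, 1.555]
force: [-3.3, -5.0, 14.1]
finger_gap: 0.0
gripper_force: 6.7
```

```bash
python3 -c "
from h import *
measure('wrist','pics/w3.png'); s=r.read_state();print(s['tool_pos'],s['eef_rot'],s['force'],s['time'])"
```

```text
amber_tube 0.91 (array([ 0.4122, -0.1008]), np.float64(59.44), array([ 0.413 , -0.1031]), array([32.9383, 21.5954]))
amber_tube 0.78 (array([ 0.5716, -0.1178]), np.float64(0.22), array([ 0.5719, -0.1182]), array([119.5307,  33.0211]))
amber_tube 0.6 (array([ 0.7095, -0.1495]), np.float64(-72.69), array([ 0.7093, -0.1501]), array([ 2.7732, 18.0824]))
line 0.6 (array([ 0.5793, -0.0723]), np.float64(-1.37), array([ 0.587 , -0.1074]), array([201.9107, 232.4229]))
tray 0.66 (array([ 0.5794, -0.0725]), np.float64(-1.6), array([ 0.5871, -0.1079]), array([202.7764, 232.1272]))
blue [  131    49   383    35 12981] (array([ 0.5727, -0.0345]), np.float64(-0.98), array([ 0.5722, -0.0347]), array([ 15.4427, 188.6448]))
blue [ 213  207   51   53 2600] (array([ 0.5249, -0.1247]), np.float64(77.2), array([ 0.5243, -0.1251]), array([34.2916, 30.3975]))
[ 0.5492 -0.1377  0.0325] [3.1394 0.0026 1.5549] [-3.9822 -4.4068 13.9009] 6.2333
```

View pics/w3.png

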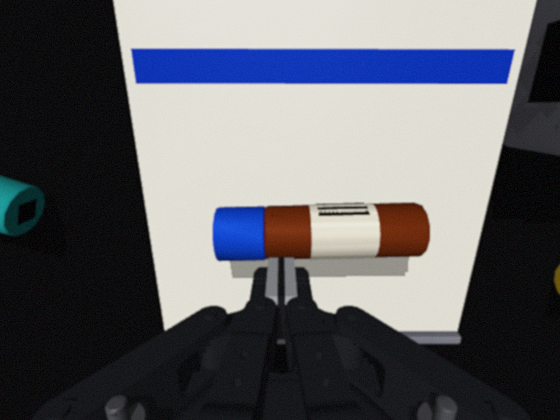

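The tube moved 6.5 mm and is now within about 1° of parallel. However, the 14 N upward force says the rounded tip is wedging on top of it. I'll back off, lower the tip to just above the axis height, and push nearer the middle.

Emit:
jog_arm(rows="1 -0.4 0 -0.3 0; 1 -1 0 0 0; 1 0 1.2 0.4 0; 1 0 0 0.5 0; 1 0 0 0 0; 1 0.4 0 0 0; 1 0 0 0 0")

```text
time: 6.82
tool_pos: [0.56, -0.1457, 0.0236]
eef_rot: [-3.14, -0.001, 1.554]
force: [0.3, -0.6, 0.5]
finger_gap: -0.0
gripper_force: 0.0
```

```bash
python3 -c "
from h import *
measure('wrist','pics/w4.png'); s=r.read_state();print(s['tool_pos'],s['eef_rot'],s['force'],s['time'])"
```

```text
amber_tube 0.85 (array([ 0.4251, -0.1004]), np.float64(69.62), array([ 0.4252, -0.1016]), array([20.5208,  4.7272]))
amber_tube 0.75 (array([ 0.571 , -0.1182]), np.float64(0.34), array([ 0.5711, -0.1183]), array([120.6506,  33.1003]))
blue [   97    27   412    37 15006] (array([ 0.5724, -0.0346]), np.float64(-0.99), array([ 0.5723, -0.0347]), array([ 14.8803, 188.4748]))
blue [ 184  198   56   54 2808] (array([ 0.5224, -0.1238]), np.float64(56.03), array([ 0.5218, -0.1237]), array([33.0151, 31.257 ]))
[ 0.5605 -0.1464  0.0244] [ 3.1414 -0.      1.554 ] [-0.8322 -0.6537  0.7851] 7.0667
```

Emit:
jog_arm(rows="1 0.1 0 -0.1 0; 1 0.1 0 0 0; 1 0.15 0 0 0; 1 0.15 0 0 0; 1 0.2 0 0 0; 1 0.2 0 0 0; 1 0.2 0 0 0; 1 0.2 0 0 0")

```text
time: 7.73
tool_pos: [0.5607, -0.1333, 0.0253]
eef_rot: [-3.142, -0.0, 1.554]
force: [0.0, -0.4, 0.1]
finger_gap: -0.0001
gripper_force: 0.0
```

```bash
python3 -c "
from h import *
measure('wrist','pics/w5.png'); s=r.read_state();print(s['tool_pos'],s['eef_rot'],s['force'],s['time'])"
```

```text
amber_tube 0.94 (array([ 0.5707, -0.1079]), np.float64(0.28), array([ 0.5707, -0.1081]), array([120.1227,  33.479 ]))
amber_tube 0.87 (array([ 0.7135, -0.1497]), np.float64(-71.13), array([ 0.7132, -0.1515]), array([ 7.5088, 29.0512]))
amber_tube 0.72 (array([ 0.4225, -0.0998]), np.float64(67.43), array([ 0.4228, -0.1018]), array([26.4991,  8.758 ]))
line 0.96 (array([ 0.5817, -0.0667]), np.float64(1.97), array([ 0.5907, -0.106 ]), array([203.6071, 239.2866]))
line 0.41 (array([ 0.5714, -0.1141]), np.float64(0.29), array([ 0.5717, -0.1145]), array([ 37.0586, 132.5994]))
tray 0.77 (array([ 0.5817, -0.067 ]), np.float64(1.96), array([ 0.591 , -0.1064]), array([204.4622, 238.6941]))
blue [  102    57   397    36 13836] (array([ 0.5719, -0.0345]), np.float64(-0.87), array([ 0.5723, -0.0347]), array([ 15.4709, 188.4756]))
blue [ 184  201   55   55 2833] (array([ 0.5223, -0.114 ]), np.float64(63.67), array([ 0.5219, -0.1143]), array([33.2885, 32.2633]))
[ 0.5608 -0.1335  0.0253] [ 3.1415 -0.0001  1.5539] [-0.5373  0.041  -0.0334] 7.9833
```

View pics/w5.png

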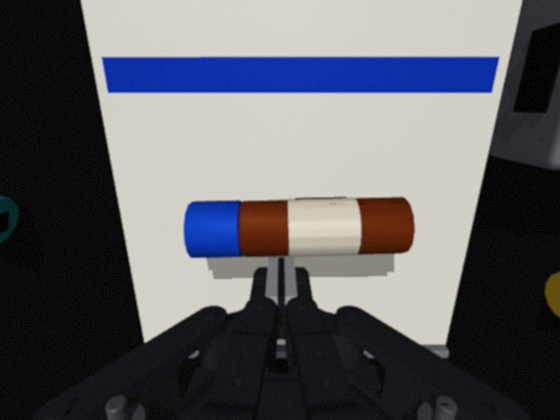

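It's rolling cleanly now: the printed code has turned over the front and the force is near zero. I'll continue.

Emit:
jog_arm(rows="1 0.2 0 0 0; 1 0.25 0 0 0; 1 0.25 0 0 0; 1 0.25 0 0 0; 1 0.25 0 0 0; 1 0.25 0 0 0; 1 0.25 0 0 0; 1 0.25 0 0 0")

```text
time: 8.65
tool_pos: [0.561, -0.1137, 0.0253]
eef_rot: [3.142, -0.0, 1.554]
force: [0.2, -0.1, -0.4]
finger_gap: 0.0004
gripper_force: 0.0
```

Emit:
jog_arm(rows="1 0.25 0 0 0; 1 0.25 0 0 0; 1 0.25 0 0 0; 1 0.25 0 0 0; 1 0.25 0 0 0; 1 0.25 0 0 0; 1 0.25 0 0 0; 1 0.25 0 0 0")

```text
time: 9.32
tool_pos: [0.5614, -0.0938, 0.0253]
eef_rot: [3.142, -0.0, 1.554]
force: [-0.9, -0.4, -0.0]
finger_gap: -0.0003
gripper_force: 0.0
```

```bash
python3 -c "
from h import *
measure('wrist','pics/w6.png'); s=r.read_state();print(s['tool_pos'],s['eef_rot'],s['force'],s['time'])"
```

```text
amber_tube 0.87 (array([ 0.5704, -0.0686]), np.float64(0.41), array([ 0.5701, -0.069 ]), array([119.8312,  32.8573]))
amber_tube 0.86 (array([ 0.7203, -0.1485]), np.float64(-64.57), array([ 0.72  , -0.1519]), array([17.7416, 43.0918]))
amber_tube 0.78 (array([ 0.4154, -0.0973]), np.float64(60.16), array([ 0.4159, -0.1011]), array([37.0347, 18.307 ]))
line 0.61 (array([ 0.586 , -0.0312]), np.float64(-6.63), array([ 0.5988, -0.0741]), array([218.4465, 254.0894]))
line 0.2 (array([ 0.571 , -0.0746]), np.float64(0.31), array([ 0.5711, -0.0752]), array([132.6824,  36.1694]))
tray 0.96 (array([ 0.5859, -0.0314]), np.float64(-6.67), array([ 0.5988, -0.0745]), array([219.4182, 254.0553]))
blue [  117   142   364    29 10394] (array([ 0.5723, -0.0343]), np.float64(-1.0), array([ 0.5723, -0.0344]), array([ 14.6683, 188.5126]))
blue [ 182  201   55   56 2858] (array([ 0.5218, -0.0747]), np.float64(64.6), array([ 0.5214, -0.0751]), array([33.9544, 32.4558]))
[ 0.5614 -0.0941  0.0253] [ 3.1415 -0.      1.5538] [ 0.4748 -0.7535  1.357 ] 9.5667
```

Emit:
jog_arm(rows="1 0.2 0 0 0; 1 0.25 0 0 0; 1 0.25 0 0 0; 1 0.25 0 0 0; 1 0.25 0 0 0; 1 0.25 0 0 0; 1 0.25 0 0 0; 1 0.25 0 0 0")

```text
time: 10.23
tool_pos: [0.5618, -0.0742, 0.0253]
eef_rot: [3.142, -0.0, 1.554]
force: [-0.5, -0.4, 0.4]
finger_gap: 0.0001
gripper_force: 0.0
```

Emit:
jog_arm(rows="1 0.2 0 0 0; 1 0.2 0 0 0; 1 0.2 0 0 0; 1 0.15 0 0 0; 1 0.1 0 0 0; 1 0.1 0 0 0; 1 0.05 0 0 0; 1 0 0 0 0")

```text
time: 10.9
tool_pos: [0.5619, -0.0645, 0.0253]
eef_rot: [3.142, -0.0, 1.554]
force: [-0.3, -0.3, -0.1]
finger_gap: -0.0
gripper_force: 0.0
```

Emit:
jog_arm(rows="1 0 0 0 0; 1 0 0 0 0; 1 0 0 0 0; 1 0 0 0 0")

```text
time: 11.23
tool_pos: [0.5619, -0.0646, 0.0253]
eef_rot: [3.142, -0.0, 1.554]
force: [0.3, -0.7, 0.3]
finger_gap: -0.0002
gripper_force: 0.0
```

```bash
python3 -c "
from h import *
measure('wrist','pics/w7.png'); s=r.read_state();print(s['tool_pos'],s['eef_rot'],s['force'],s['time'])"
```

```text
amber_tube 0.96 (array([ 0.7254, -0.1477]), np.float64(-61.0), array([ 0.7249, -0.151 ]), array([24.6401, 49.0563]))
amber_tube 0.86 (array([ 0.4107, -0.0948]), np.float64(59.59), array([ 0.4117, -0.0984]), array([43.2307, 25.7733]))
amber_tube 0.63 (array([ 0.57  , -0.0391]), np.float64(0.38), array([ 0.5701, -0.0394]), array([119.9637,  32.9544]))
line 0.72 (array([ 0.5893, -0.0101]), np.float64(-13.48), array([ 0.605 , -0.0454]), array([219.3505, 265.6933]))
clear_tube 0.89 (array([0.5703, 0.0563]), np.float64(0.11), array([0.5751, 0.0551]), array([ 10.7   , 116.1463]))
tray 0.7 (array([ 0.5894, -0.0099]), np.float64(-13.53), array([ 0.6052, -0.0449]), array([218.5254, 265.2223]))
blue [ 127  196  216   59 4736] (array([ 0.5151, -0.0394]), np.float64(-5.56), array([ 0.5373, -0.0441]), array([ 35.5179, 118.6786]))
blue [ 400  196   69   26 1529] (array([ 0.65  , -0.0353]), np.float64(-4.94), array([ 0.6476, -0.0356]), array([14.7266, 37.8374]))
[ 0.5619 -0.0646  0.0253] [ 3.1416 -0.0001  1.5537] [ 0.3783 -0.1137 -0.5552] 11.4833
```

View pics/w7.png

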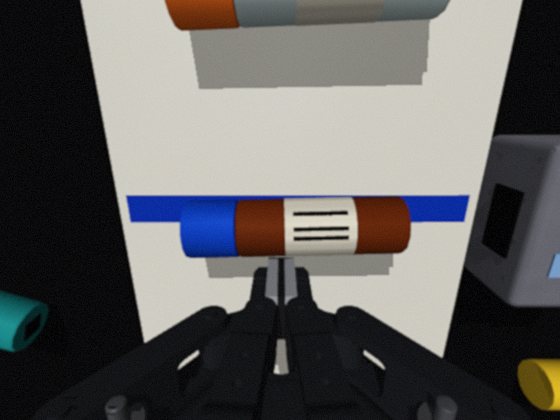

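Emit:
jog_arm(rows="1 0.05 0 0 0; 1 0.1 0 0 0; 1 0.1 0 0 0; 1 0.1 0 0 0; 1 0.05 0 0 0; 1 0.05 0 0 0; 1 0 0 0 0; 1 0 0 0 0")

```text
time: 12.15
tool_pos: [0.562, -0.06, 0.0253]
eef_rot: [3.142, -0.0, 1.554]
force: [-0.2, 0.1, 0.0]
finger_gap: -0.0001
gripper_force: 0.0
```

Emit:
jog_arm(rows="1 -0.3 0 0 0; 1 -1 0 0 0; 1 -2.5 0 0 0; 1 0 0 -3 0; 1 0 0 -4 0; 1 0 0 -4 0; 1 0 0 -3 0; 1 -1 0 -3 0")

```text
time: 12.82
tool_pos: [0.5611, -0.108, 0.1976]
eef_rot: [3.14, -0.0, 1.554]
force: [0.3, 0.2, 0.6]
finger_gap: 0.0002
gripper_force: 0.0
```

Emit:
jog_arm(rows="1 0 0 0 0; 1 0 0 0 0; 1 0 0 0 0; 1 0 0 0 0; 1 0 0 0 0; 1 0 0 0 0")

```text
time: 13.32
tool_pos: [0.5606, -0.1079, 0.1939]
eef_rot: [-3.139, -0.001, 1.554]
force: [-0.1, -0.4, 0.1]
finger_gap: -0.0001
gripper_force: 0.0
```

```bash
python3 -c "
from h import *
measure('wrist','pics/w8.png'); print('--');measure('top'); s=r.read_state();print(s['tool_pos'],s['eef_rot'],s['force'],s['time'])"
```

```text
amber_tube 0.89 (array([ 0.7814, -0.1566]), np.float64(-2.27), array([ 0.7821, -0.1567]), array([ 30.3076, 124.6275]))
amber_tube 0.64 (array([ 0.5701, -0.0344]), np.float64(0.55), array([ 0.5698, -0.0344]), array([ 31.5919, 114.2788]))
amber_tube 0.56 (array([ 0.3584, -0.085 ]), np.float64(-19.86), array([ 0.3584, -0.0848]), array([ 31.7032, 120.5941]))
amber_tube 0.53 (array([ 0.6937, -0.28  ]), np.float64(-36.25), array([ 0.6952, -0.2795]), array([12.3594, 30.8886]))
line 0.79 (array([ 0.5896, -0.0527]), np.float64(55.25), array([ 0.6093, -0.0695]), array([277.6797, 277.8523]))
clear_tube 0.76 (array([0.5725, 0.0589]), np.float64(0.02), array([0.575 , 0.0578]), array([ 15.3716, 112.7371]))
tray 0.68 (array([ 0.5895, -0.0529]), np.float64(55.24), array([ 0.6093, -0.0695]), array([277.4492, 276.8214]))
tray 0.34 (array([0.5729, 0.0628]), np.float64(0.17), array([0.5764, 0.0613]), array([ 16.9307, 120.0933]))
blue [ 200  105   60   30 1270] (array([ 0.5131, -0.0343]), np.float64(-3.59), array([ 0.5086, -0.0357]), array([60.7543, 29.1039]))
blue [346 110  36  16 556] (array([ 0.6485, 
[... 419 characters left out ...]
107.1488,  18.2685]))
line 0.94 (array([0.5853, 0.0032]), np.float64(-87.13), array([ 0.605 , -0.0338]), array([339.1263, 267.0711]))
clear_tube 0.76 (array([0.5767, 0.0674]), np.float64(0.25), array([0.5767, 0.0672]), array([110.5923,  33.5238]))
tray 0.84 (array([0.5846, 0.0036]), np.float64(-87.32), array([ 0.6035, -0.0316]), array([268.1027, 336.8688]))
blue [285 189   5  11  46] (array([ 0.6489, -0.0349]), np.float64(2.22), array([ 0.6485, -0.0343]), array([31.5227, 12.3642]))
blue [283 228   7  21 100] (array([ 0.518 , -0.0312]), np.float64(-2.76), array([ 0.5121, -0.0322]), array([61.0699, 18.296 ]))
[ 0.5612 -0.108   0.1953] [ 3.1415 -0.0001  1.5539] [-0.4079 -0.2309  0.6787] 13.8167
```

View pics/w8.png

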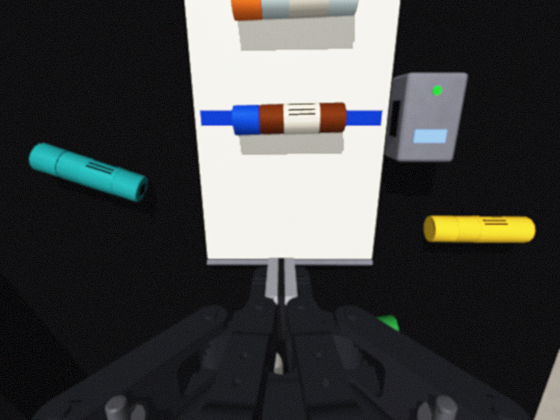

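The tube lies at rest centred on the blue line: in the picture its centre is at (289,118) and the line is at row 118. It is within about 1.5° of parallel, with its base towards the reader, and the robot is clear of everything.

```bash
python3 -c "
from rig import r
print(r.job_done())"
```

```text
the job is handed in; nothing more can be done
None
```

The amber tube lies still on the blue line (within about 1 mm and 1.5°) with its base facing the reader, and the job is handed in at about 14 s; the fingertip wedged briefly on first contact (14 N, about 6 mm, where it may have slid), and after I lowered the tip it rolled freely.

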